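# Coast test of a welding turntable with a hand probe

### The arm

A 7-joint arm with a two-finger parallel gripper is mounted at the origin on the work surface. World frame = base frame: x ahead of the robot, y to its left, z up, the work surface at z = 0. Lengths are in m, angles in rad, forces in N, time in s.
With the tool pointing down it reaches from about 0.425 to 0.875 m from the base axis. Payload 4.7 kg.
Tool frame: the origin (TCP) lies on the centre line of the jaws, within the pads' length; the fingertips stand 11 mm ahead of it and the grasp point (between the pads) lies 8 mm behind it; z points along the fingers, y is the direction in which the jaws open and shut (so a half turn about z gives the same grasp; the last joint's range is limited). The gripper opens to 87 mm and grips with 3 to 60 N. Pads are 19 mm wide; open, the fingers measure 117 mm over their backs; the gripper's body (75 mm by 190 mm) begins 51 mm behind the grasp point.
Start: joints at [1.256, 0.321, -0.07, 1.45, 0.023, 1.371, -0.057], TCP at [0.21, -0.615, 0.234] pointing down, gripper open.
Joint ranges: [-2.86, 2.86], [-0.3, 2.09], [-1.38, 1.24], [0.06, 2.45], [-1.56, 4.7], [0.09, 2.05], [-2.69, 2.69]. Speed limits (rad/s): [2.57, 2.57, 3.14, 3.14, 3.14, 3.14, 3.14].

### API

Orientations are given as a 3x3 rotation matrix whose columns are the frame's x, y, z axes.
In Python, from station import status, grab_frame, camera_model, order gives the robot as it stands. The module is installed in compiled form; this text tells all that it offers.
- The arm moves only by the tool jog_arm, never from a script. Its argument "series" is text: rows parted by semicolons, each of 5 numbers parted by spaces: the shift along the tool's x, y, z in m, then the turn about the tool's z in degrees, then the finger opening in m, from 0 to 0.087. A call has 1 to 8 rows; each row shifts and turns the commanded pose from where the row before left it, along the tool's axes as they then stand; what a row does not reach is not made up. A row lasts 1/12 s, in which the tool goes at most 41.7 mm and 7.16 degrees, less where a joint would pass 70% of its speed; a pose out of reach is approached as far as the arm can. A call is refused whole if a number of a shift passes 0.0417 or a number of a turn 7.16, either way. A call with a gripper value outside its range is refused whole. The fingers move at their own pace and stop on an object; "grip_force" is the grip in N (left out, the last holds). Time passes only in rows, so rows that do not move let the fingers close. It gives the time, the measured TCP pose, the force and the opening at its end, in the units of the state.
- status.get_state(): the state, without advancing time (a new reading comes with each control period).
- grab_frame(name): name is "scene" or "top" or "wrist"; returns the picture (384x512x3 uint8, red, green, blue); there is no depth.
- camera_model(name): a dict with "intrinsics" (3x3 intrinsics, pixels), "R" (3x3) and "t" (3): a world point X has camera coordinates R X + t. Camera axes: x right, y down, z forward; pixel columns grow to the right and rows downward; lengths in m; the calibration is good to about 2 mm. A picture is of the moment at which its call begins: read the wrist's pose just before it. camera_model takes no time and is no camera call; for the wrist camera it gives the pose at the moment of the call.
- order.finish_job(): hands the job in, once; it reports no verdict.
The state is a dict: "time_s": time; "q": joint angles; "dq": joint speeds; "effort": joint torques, N m; "position": TCP position; "ee_rot": TCP orientation; "contact_force": force on the tool from outside, world axes, zero at the start; "torque": the same for the moment, N m; "grip_width": finger opening in m.
Only numpy, scipy, OpenCV 4.12 (cv2) and the standard library are available. Lean on these libraries where they do the work, as an engineer would, in place of code of your own. Each camera call takes 0.05 s, during which the arm holds its last target. There are 200 camera calls.

### The job

Lift the hand probe out of its stand and, holding it upright, use it to push the turntable gently by its tall post, to roughly one turn in six seconds, either way round. Then let go of the post and keep the probe's tip over the head of the low brass stud, two to three centimetres above it, while the table coasts: follow it like this without touching the table for at least four seconds of turning, and on until the table has come to rest. The program finishes while holding the probe still over the stopped stud; leave the other things on the bench alone.

Things in the scene. Friction and masses are not known exactly. Their poses are not given: they have to be found in the camera images.
- positioner: welding positioner standing on the bench, fixed: grey round foot 210 mm across and 44 mm high that carries a round aluminium turning table, 280 mm across, 12 mm thick, its upper face 62 mm above the bench. A dark hub 70 mm across at its centre stands 12 mm above that face. The origin lies on the bench on the vertical turning axis
- turntable (a joint): angle of the turning table about the vertical, rad, growing anticlockwise seen from above; 0 when the post lies to +x of the axis. It turns freely for many turns both ways on a bearing: nominal mass 2.0 kg (unknown within about 30 %), inertia about 0.02 kg m2, dry friction 0.0012 N m and viscous friction 0.0016 N m s/rad, so that from 1 rad/s it coasts about 8 to 14 s
- post_top (a point): centre of the top of the tall steel post on the turning table, for pushing: 30 mm diameter (its lowest 4 mm 40 mm wide), 60 mm high above the table's face, axis 105 mm from the turning axis. This point is 122 mm above the bench
- stud_top (a point): centre of the top of the low brass stud on the turning table: flat round head 40 mm across, 16 mm high above the table's face, 105 mm from the turning axis, 120 degrees anticlockwise (seen from above) of the post. This point is 78 mm above the bench
- probe: hand probe, 0.12 kg, a plain grey upright cylinder 30 mm in diameter and 130 mm long; its lowest 22 mm taper to a 16 mm wide tip. Origin at the tip's end, z along the probe to its upper end. At the start it stands in the stand, its tip 10 mm above the bench and its top 140 mm above it
- probe_tip (a point): centre of the lower end face of the probe
- stand: black block 80 x 80 x 45 mm, fixed to the bench, with one upright hole 36 mm wide and 35 mm deep at its centre in which the probe stands; to the left or to the right of the positioner. Origin under its centre
- tin: closed steel can 72 mm across, 90 mm high; origin under its centre
- meter: multimeter lying flat, 90 x 160 x 36 mm; origin under its centre
- spool: empty wire spool standing on its flange, 64 mm across, 50 mm high; origin under its centre
- heatsink: finned aluminium heat sink 90 x 70 x 40 mm, beyond the turning table; origin under its centre
- screwdriver: screwdriver lying near the robot
- wrench: steel wrench lying near the robot

How it is judged:
On the way, in this order (a step that is already met when the one before it is completed fails the run):
1. the probe is lifted clear of its stand, held by the fingers (height (world z) of probe_tip above 0.06 m and contact force between the fingers and probe above 2 N and angle between probe's own z axis and vertical below 0.35 rad), for 0.2 s.
2. the table is turning ((velocity of joint turntable above 0.3 rad/s or velocity of joint turntable below -0.3 rad/s)), for 0.1 s.
3. the tip follows over the stud's head of the freely turning table, touching nothing of it, for 4 s (horizontal distance between probe_tip and stud_top below 0.02 m and z of probe_tip in the frame of stud_top between 0.004 and 0.055 m and contact force between the fingers and probe above 2 N and angle between probe's own z axis and vertical below 0.35 rad and contact force between anything else and positioner below 0.1 N and (velocity of joint turntable above 0.15 rad/s or velocity of joint turntable below -0.15 rad/s)), for 4 s.
At the end, for the whole second after the job is handed in: the table is at rest (under 0.05 rad/s), touched by nothing; the fingers hold the probe upright (within 0.35 rad), its tip within 20 mm sideways of the stud's centre and 4 to 55 mm above its head (horizontal distance between probe_tip and stud_top below 0.02 m and z of probe_tip in the frame of stud_top between 0.004 and 0.055 m and contact force between the fingers and probe above 2 N and angle between probe's own z axis and vertical below 0.35 rad and contact force between anything else and positioner below 0.1 N and not (velocity of joint turntable above 0.05 rad/s or velocity of joint turntable below -0.05 rad/s)); the arm keeps its last pose, push and grip.
It fails at once if the positioner is struck or pressed with more than 20 N (contact force between anything else and positioner above 20 N).
It fails at once if the table spins faster than 2.2 rad/s (velocity of joint turntable above 2.2 rad/s or velocity of joint turntable below -2.2 rad/s).
It fails at once if the probe tips over or is dropped (angle between probe's own z axis and vertical above 0.7 rad).
It fails at once if another thing on the bench is displaced by more than 30 mm (distance of any of tin, meter, spool, heatsink, screwdriver, wrench from where it was at the start of the episode above 0.03 m).
It also fails if it takes over 72 s, if anything falls off the work surface, if the arm or the gripper's body presses on something with over 40 N, if the wrist force passes 120 N, or if a joint passes its speed limit or range.

## Working session

There is one attempt and no reset: what is moved stays moved. The work goes in short steps, Python scripts to look and compute and a tool call to move; the robot and the scene stay as the last step left them, time stands still between calls to the robot, and variables do not carry over. Pictures are saved under pics/ and viewed, about 8 in all and at most 12, crops included, and the job is handed in when it is done.

Besides the shell and the picture viewer there is one more tool, called as name(argument=value, ...) on one line, values as JSON. jog_arm: Moves the arm, as the interface text tells. Its arguments: {"type":"object","properties":{"series":{"type":"string"},"grip_force":{"type":"number"}},"required":["series"]}

```bash
mkdir -p pics; ls; python3 - <<'E'
from station import status, grab_frame, camera_model
import cv2,numpy as np
np.set_printoptions(precision=4,suppress=True)
for n in ("scene","top"):
    f=grab_frame(n); cv2.imwrite(f"pics/{n}0.png",f[:,:,::-1])
    c=camera_model(n); print(n,c)
s=status.get_state(); print(s)
E
```

```text
pics
scene {'intrinsics': array([[400.6501,   0.    , 259.7899],
       [  0.    , 400.6501, 190.0948],
       [  0.    ,   0.    ,   1.    ]]), 'R': array([[-0.2436,  0.9698, -0.0142],
       [ 0.6204,  0.1446, -0.7708],
       [-0.7455, -0.1965, -0.6369]]), 't': array([ 0.1454, -0.2675,  1.5851])}
top {'intrinsics': array([[385.0771,   0.    , 261.2486],
       [  0.    , 385.0771, 192.2985],
       [  0.    ,   0.    ,   1.    ]]), 'R': array([[-0.0151, -0.9999,  0.0038],
       [-0.9974,  0.0148, -0.0704],
       [ 0.0704, -0.0048, -0.9975]]), 't': array([0.0026, 0.565 , 1.1453])}
{'time_s': 0.1, 'q': array([ 1.2561,  0.3218, -0.0701,  1.4516,  0.0226,  1.3708, -0.0569]), 'dq': array([-0.0011, -0.0021,  0.0004, -0.0009, -0.0007, -0.0005,  0.0028]), 'effort': array([ -0.0014, -49.2571,  -0.4067, -31.3399,  -0.0642,   0.0395,
         0.    ]), 'position': array([ 0.2097, -0.6147,  0.2325]), 'ee_rot': array([[ 0.9464,  0.3229, -0.0007],
       [ 0.3229, -0.9464,  0.0016],
       [-0.0001, -0.0017, -1.    ]]), 'contact_force': array([ 0.0155, -0.1939,  0.0086]), 'torque': array([-0.0054, -0.014 ,  0.0088]), 'grip_width': 0.08696615068233322}
```

View pics/top0.png

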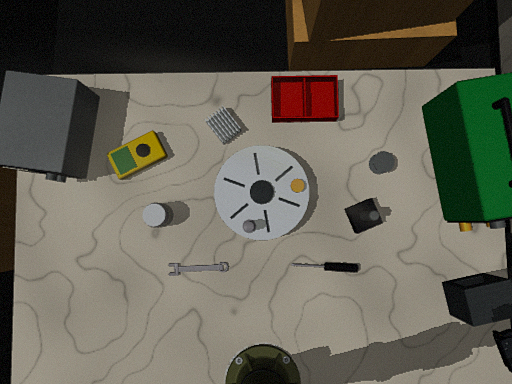

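View pics/scene0.png

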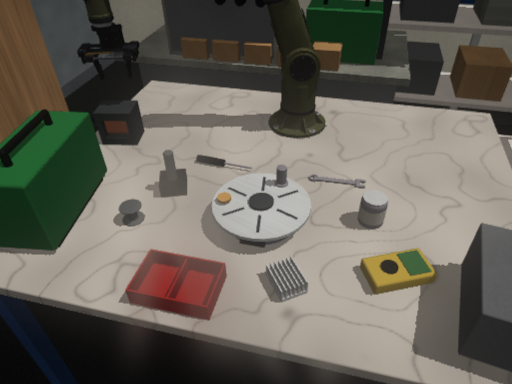

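The top view shows the table centred near (262,192), post top near (250,226), stud near (298,186), and the stand near (365,215) with the probe top near (375,215). The scene view shows the probe near (170,155) and the stud near (224,198).

```bash
cat > h.py <<'E'
import cv2,numpy as np
from station import status, grab_frame, camera_model
np.set_printoptions(precision=4,suppress=True)
def ray(c,u,v):
    d=c["R"].T@np.linalg.inv(c["intrinsics"])@np.array([u,v,1.]); return -c["R"].T@c["t"],d
def onplane(c,u,v,z):
    o,d=ray(c,u,v); return o+d*(z-o[2])/d[2]
def proj(c,X):
    p=c["intrinsics"]@(c["R"]@np.asarray(X,float)+c["t"]); return p[:2]/p[2]
def blobs(mask,roi):
    u0,v0,u1,v1=roi; m=np.zeros(mask.shape,np.uint8); m[v0:v1,u0:u1]=mask[v0:v1,u0:u1]
    n,_,st,ce=cv2.connectedComponentsWithStats(m)
    i=1+np.argmax(st[1:,4]); return ce[i],st[i,4]
def stud(f,roi=(0,0,512,384)):
    h=cv2.cvtColor(f,cv2.COLOR_RGB2HSV)
    return blobs(((h[...,0]>10)&(h[...,0]<25)&(h[...,1]>120)&(h[...,2]>90)).astype(np.uint8),roi)
E
python3 - <<'E'
from h import *
T=cv2.imread("pics/top0.png")[:,:,::-1].copy();S=cv2.imread("pics/scene0.png")[:,:,::-1].copy()
ct,cs=camera_model("top"),camera_model("scene")
for n,f,c,rs,rh in(("top",T,ct,(280,160,320,210),(240,170,285,215)),("scene",S,cs,(205,180,245,215),(240,185,280,215))):
    p,a=stud(f,rs); print(n,"stud",p,a,onplane(c,*p,.078))
    g=f.max(2); p,a=blobs((g<90).astype(np.uint8),rh); print("hub",p,a,onplane(c,*p,.074))
def big(f,u0,v0,u1,v1,k):return cv2.resize(f[v0:v1,u0:u1],None,fx=k,fy=k,interpolation=cv2.INTER_CUBIC)
a=big(T,230,200,280,250,8);b=big(T,340,190,390,240,8)
c=big(S,262,155,312,205,6);d=big(S,145,145,195,195,6)
o=np.zeros((600,800,3),np.uint8);o[:300,:400]=a[:300];o[:300,400:]=b[:300];o[300:,:300]=c;o[300:,400:700]=d
o=np.zeros((600,600,3),np.uint8)
for i,(f,u,v) in enumerate(((T,230,200),(T,345,190),(S,258,150),(S,148,140))):
    o[300*(i//2):300*(i//2)+300,300*(i%2):300*(i%2)+300]=big(f,u,v,u+50,v+50,6)
cv2.imwrite("pics/crop.png",o[:,:,::-1])
E
```

```text
top stud [297.0851 185.0851] 141 [ 0.5801 -0.1091  0.078 ]
hub [261.5565 191.6196] 460 [ 0.5631 -0.0065  0.074 ]
scene stud [223.8736 196.908 ] 87 [ 0.5835 -0.1059  0.078 ]
hub [260.487  201.3536] 345 [ 0.574  -0.0027  0.074 ]
```

View pics/crop.png

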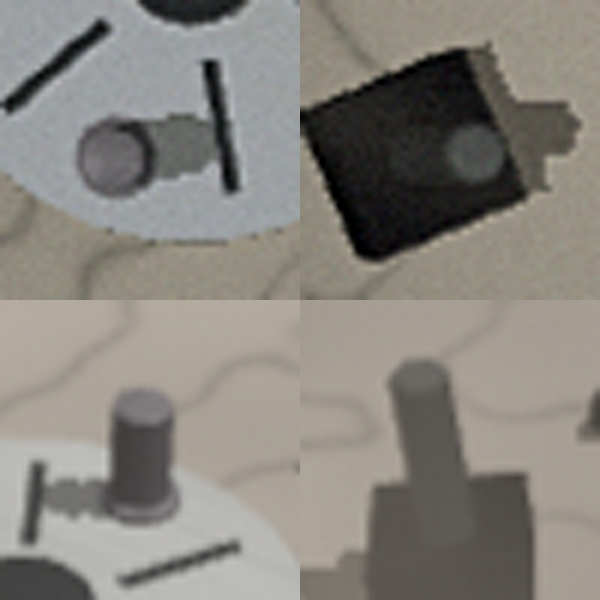

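Crops: post top is at about (248.8,226.2) in the top view and (281.8,167.8) in the scene view. Probe top is at about (374.2,215.7) in the top view and (168,152.5) in the scene view.

```bash
python3 - <<'E'
from h import *
from scipy.optimize import least_squares
ct,cs=camera_model("top"),camera_model("scene")
# crop pixel -> image: u0+(p+.5)/6-.5
cr=lambda u0,v0,p,q:(u0+(p+.5)/6-.5,v0+(q+.5)/6-.5)
pt=cr(230,200,113,157);ps=cr(258,150,143,107);qt=cr(345,190,175,154);qs=cr(148,140,120,76)
print("post",onplane(ct,*pt,.122),onplane(cs,*ps,.122))
print("probe",onplane(ct,*qt,.140),onplane(cs,*qs,.140))
st=[onplane(ct,*cr(345,190,*p),.045) for p in((5,115),(165,50),(225,195),(65,258))]
print("stand",np.mean(st,0)); 
for a in st:print(a)
obs=[(ct,(297.09,185.09),"s"),(cs,(223.87,196.91),"s"),(ct,pt,"p"),(cs,ps,"p"),(ct,(261.56,191.62),"h")]
def pos(x,k):
    if k=="h":return np.array([x[0],x[1],.074])
    a=x[2]+(2*np.pi/3 if k=="s" else 0);return np.array([x[0]+.105*np.cos(a),x[1]+.105*np.sin(a),.078 if k=="s" else .122])
r=least_squares(lambda x:np.concatenate([proj(c,pos(x,k))-np.array(p) for c,p,k in obs]),[.565,-.005,3.0])
print(r.x,np.degrees(r.x[2]),r.fun.reshape(-1,2)); print(pos(r.x,"s"),pos(r.x,"p"))
# all items via top: rough outline heights
T=cv2.imread("pics/top0.png")
for n,u,v,z in(("tin",156,214,.09),("spool",383,162,.05),("sdtip",292,264,.01),("sdend",360,267,.02),("wr1",170,268,.01),("wr2",228,266,.01),("heats",225,125,.04),("meter",138,155,.036)):print(n,onplane(ct,u,v,z)[:2])
E
```

```text
post [0.4663 0.0312 0.122 ] [0.4699 0.0339 0.122 ]
probe [ 0.4897 -0.3086  0.14  ] [ 0.4955 -0.305   0.14  ]
stand [ 0.4906 -0.3072  0.045 ]
[ 0.5108 -0.2536  0.045 ]
[ 0.5416 -0.3336  0.045 ]
[ 0.4699 -0.3606  0.045 ]
[ 0.4403 -0.2809  0.045 ]
[ 0.5643 -0.005   2.7772] 159.11974290679495 [[-0.1452 -0.2841]
 [-0.6685 -0.7236]
 [-0.4327  0.0408]
 [-0.2529 -0.8087]
 [-0.5299 -0.4155]]
[ 0.581  -0.1087  0.078 ] [0.4662 0.0324 0.122 ]
tin [0.5029 0.2932]
spool [ 0.6476 -0.3683]
sdtip [ 0.3477 -0.0953]
sdend [ 0.3368 -0.2975]
wr1 [0.3415 0.272 ]
wr2 [0.3448 0.0975]
heats [0.7682 0.1003]
meter [0.6815 0.3624]
```

jog_arm(series="0 0 -0.03 0 0.087;0 0 -0.04 0 0.087;0 0 -0.04 0 0.087;0 0 -0.03 -7 0.087;0 0 0 -7.1 0.087;0 0 0 -7.1 0.087;0 0 0 -7.1 0.087;0 0 0 -7.1 0.087", grip_force=40)

```text
time_s: 0.77
position: [0.2099, -0.6151, 0.3731]
ee_rot: [[0.579, 0.815, -0.0], [0.815, -0.579, 0.001], [0.0, -0.001, -1.0]]
contact_force: [0.3, -0.0, -0.1]
grip_width: 0.0872
```

jog_arm(series="0 0 0 -7.1 0.087;0 0 0 -7.1 0.087;0 0 0 -7.1 0.087;0 0 0 -7.1 0.087;0 0 0 -7.1 0.087;0.015 0.013 0 0 0.087;0.028 0.026 0 0 0.087;0.028 0.026 0 0 0.087")

```text
time_s: 1.43
position: [0.2743, -0.5445, 0.3724]
ee_rot: [[0.009, 1.0, -0.001], [1.0, -0.009, 0.001], [0.001, -0.001, -1.0]]
contact_force: [1.8, 0.2, -0.6]
grip_width: 0.0872
```

jog_arm(series="0.03 0.028 0 0 0.087;0.03 0.028 0 0 0.087;0.03 0.028 0 0 0.087;0.03 0.028 0 0 0.087;0.03 0.028 0 0 0.087;0.03 0.028 0 0 0.087;0.03 0.028 0 0 0.087;0.02 0.016 -0.02 0 0.087")

```text
time_s: 2.1
position: [0.4899, -0.3103, 0.3897]
ee_rot: [[-0.001, 1.0, -0.005], [1.0, 0.001, 0.006], [0.006, -0.005, -1.0]]
contact_force: [0.0, 0.2, 1.3]
grip_width: 0.0871
```

```bash
python3 - <<'E'
from h import *
s=status.get_state();print(s["position"],s["q"])
c=camera_model("wrist");f=grab_frame("wrist");cv2.imwrite("pics/w1.png",f[:,:,::-1])
print(proj(c,[.491,-.307,.14]),proj(c,[.491,-.307,.045]),-c["R"].T@c["t"])
E
```

```text
[ 0.4899 -0.3103  0.3897] [ 0.9254  0.1789 -0.4793  1.3366  0.0794  1.6524  0.4594]
[259.3166 163.8913] [259.3398 154.7394] [ 0.4909 -0.24    0.5407]
```

View pics/w1.png

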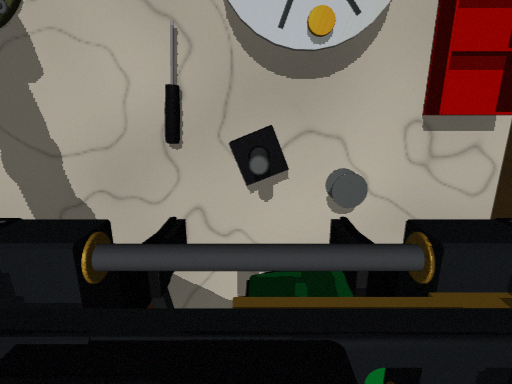

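The wrist view shows the probe top at (259,162), 2 px from the predicted position. The path down is clear: the spool is at (346,188) and the green box is below (250,275).

jog_arm(series="0.003 0.001 0.035 0 0.087;0 0 0.04 0 0.087;0 0 0.04 0 0.087;0 0 0.04 0 0.087;0 0 0.035 0 0.087;0 0 0.035 0 0.087;0 0 0.03 0 0.087;0 0 0.02 0 0.087")

```text
time_s: 2.82
position: [0.4871, -0.3118, 0.1147]
ee_rot: [[0.005, 1.0, -0.004], [1.0, -0.005, 0.002], [0.002, -0.004, -1.0]]
contact_force: [-0.1, -0.3, 0.5]
grip_width: 0.0871
```

jog_arm(series="0 0 0 0 0;0 0 0 0 0;0 0 0 0 0;0 0 0 0 0;0 0 0 0 0;0 0 0 0 0;0 0 0 0 0;0 0 0 0 0", grip_force=40)

```text
time_s: 3.48
position: [0.4895, -0.3126, 0.1191]
ee_rot: [[0.004, 1.0, 0.001], [1.0, -0.004, -0.001], [-0.001, 0.001, -1.0]]
contact_force: [-0.5, 0.2, 0.8]
grip_width: 0.0416
```

jog_arm(series="0.006 0.001 0.004 0 0.042;0 0 0 0 0.042;0 0 0 0 0;0 0 0 0 0;0 0 0 0 0;0 0 0 0 0;0 0 0 0 0;0 0 0 0 0", grip_force=40)

```text
time_s: 4.15
position: [0.4902, -0.3065, 0.1145]
ee_rot: [[0.005, 1.0, -0.0], [1.0, -0.005, -0.0], [-0.0, -0.0, -1.0]]
contact_force: [0.3, 0.4, -0.8]
grip_width: 0.0289
```

jog_arm(series="0 0 0 0 0;0 0 0 0 0;0 0 -0.005 0 0;0 0 -0.01 0 0;0 0 -0.01 0 0;0 0 -0.015 0 0;0 0 -0.015 0 0;0 0 -0.02 0 0")

```text
time_s: 4.82
position: [0.49, -0.3063, 0.1906]
ee_rot: [[0.004, 1.0, -0.0], [1.0, -0.004, 0.0], [0.0, -0.0, -1.0]]
contact_force: [-0.3, 0.2, -0.9]
grip_width: 0.0291
```

```bash
python3 - <<'E'
from h import *
s=status.get_state();print(s["position"],s["grip_width"],s["contact_force"])
f=np.hstack([grab_frame("wrist")[100:],grab_frame("scene")[50:334,80:380]])
cv2.imwrite("pics/w2.png",f[:,:792,::-1])
E
```

```text
[ 0.49   -0.3063  0.1906] 0.029091635385960695 [-0.3169  0.1535 -0.8647]
```

View pics/w2.png

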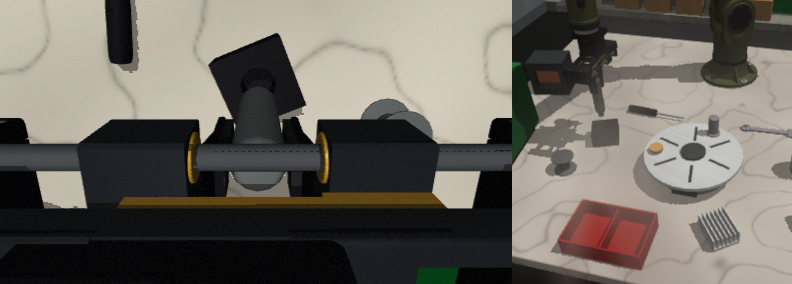

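The wrist view shows the probe gripped upright above the empty hole, and the scene view shows it hanging clear of the stand.

jog_arm(series="0.015 -0.002 -0.02 0 0;0.03 -0.004 0 0 0;0.04 -0.005 0 0 0;0.04 -0.005 0 0 0;0.04 -0.005 0 0 0;0.04 -0.004 0 0 0;0.04 -0.003 0 0 0;0.03 -0.002 0 0 0")

```text
time_s: 5.58
position: [0.4607, -0.0276, 0.2096]
ee_rot: [[0.002, 1.0, 0.0], [1.0, -0.002, -0.0], [-0.0, 0.0, -1.0]]
contact_force: [0.6, -0.4, -0.3]
grip_width: 0.029
```

jog_arm(series="0.01 0 0 0 0;0 0 0 0 0;0 0 0 0 0;0 0 0 0 0")

```text
time_s: 5.92
position: [0.4616, -0.0234, 0.2094]
ee_rot: [[0.007, 1.0, -0.0], [1.0, -0.007, -0.001], [-0.001, -0.0, -1.0]]
contact_force: [-0.6, -0.9, -1.2]
grip_width: 0.0291
```

```bash
python3 - <<'E'
from h import *
s=status.get_state();print(s["position"],s["q"]);print(s["ee_rot"])
c=camera_model("wrist");f=grab_frame("wrist");cv2.imwrite("pics/w3.png",f[:,:,::-1])
print(c)
for X in([.5645,-.0045,.074],[.581,-.1087,.078],[.4662,.0324,.122],s["position"]-[0,0,.1045]):print(proj(c,X))
p,a=stud(f);print(p,a,onplane(c,*p,.078))
E
```

```text
[ 0.4616 -0.0234  0.2094] [ 0.7229 -0.0518 -0.7001  1.9072 -0.0342  1.2744  0.0264]
[[ 0.007   1.     -0.0002]
 [ 1.     -0.007  -0.0007]
 [-0.0007 -0.0001 -1.    ]]
{'intrinsics': array([[288.9213,   0.    , 257.7188],
       [  0.    , 288.9213, 190.4467],
       [  0.    ,   0.    ,   1.    ]]), 'R': array([[ 1.    , -0.0059, -0.0013],
       [-0.0053, -0.9654,  0.2606],
       [-0.0028, -0.2606, -0.9655]]), 't': array([-0.4618, -0.0452,  0.3613])}
[360.173  165.9281]
[368.3613 261.5696]
[262.7638 132.1688]
[257.5569 192.9024]
[325.5714 260.006 ] 168 [ 0.5346 -0.1066  0.078 ]
```

View pics/w3.png

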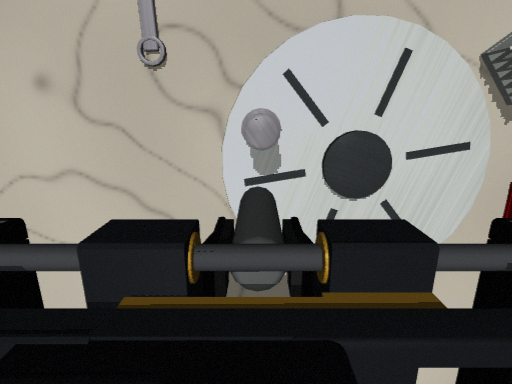

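The wrist view shows the hub at about (357,164), the post top at about (263,129), slots on the table, and the probe tip near (259,190). I'll build a table-angle estimator from the slots.

```bash
cat >> h.py <<'E'
C=np.array([.563,-.0035])
def slots(f,c,C=None,verb=False):
    """angles (rad) of the dark radial slots, as seen on the table face"""
    C=globals()["C"] if C is None else C
    g=cv2.cvtColor(f,cv2.COLOR_RGB2GRAY); m=(g<75).astype(np.uint8)
    n,lab,st,ce=cv2.connectedComponentsWithStats(m); out=[]
    for i in range(1,n):
        if not 25<st[i,4]<1500: continue
        v,u=np.where(lab==i); P=np.array([onplane(c,a,b,.062)[:2] for a,b in zip(u,v)])-C
        m0=P.mean(0); r=np.hypot(*m0)
        if not .06<r<.105 or np.hypot(*P.T).max()>.135: continue
        w,V=np.linalg.eigh(np.cov(P.T)); L,W=np.sqrt(12*w[1]),np.sqrt(12*max(w[0],0))
        if L<.03 or W>.014 or abs(V[:,1]@m0)/r<.97: continue
        out.append(np.arctan2(m0[1],m0[0]))
        if verb: print("  slot",i,np.degrees(out[-1]),r,L,W)
    return np.array(out)
E
python3 - <<'E'
from h import *
from scipy.optimize import least_squares
W=cv2.imread("pics/w3.png")[:,:,::-1].copy()
cw={'intrinsics':np.array([[288.9213,0,257.7188],[0,288.9213,190.4467],[0,0,1]]),'R':np.array([[1.,-.0059,-.0013],[-.0053,-.9654,.2606],[-.0028,-.2606,-.9655]]),'t':np.array([-.4618,-.0452,.3613])}
g=W.max(2);p,a=blobs((g<70).astype(np.uint8),(315,120,400,205));print("hub",p,a,onplane(cw,*p,.074))
print("post",onplane(cw,262.5,128,.122))
T=cv2.imread("pics/top0.png")[:,:,::-1].copy();S=cv2.imread("pics/scene0.png")[:,:,::-1].copy()
for n,f,c in(("w",W,cw),("t",T,camera_model("top")),("s",S,camera_model("scene"))):print(n);slots(f,c,verb=True)
E
```

```text
hub [356.4294 163.8742] 3666 [ 0.5606 -0.0024  0.074 ]
post [0.466  0.0357 0.122 ]
w
  slot 6 68.86181727836126 0.08490614492887157 0.06480936996092647 0.007089062641281528
  slot 8 129.57216220718027 0.08495695978957346 0.06425610409652038 0.006970060122770302
  slot 10 8.46054928379092 0.08532682083889986 0.06390425879076572 0.007442981628391904
  slot 11 -170.01354656731547 0.08487085878781649 0.06326574863088524 0.007447762145230134
t
  slot 273 7.906663304863389 0.08491427574966205 0.06605181049936226 0.0054190562580431235
  slot 301 -51.3838968589704 0.0891022856322974 0.06514643696454918 0.0057033121104488925
  slot 309 68.21910593558347 0.08233862805277413 0.06466213544046012 0.00652260200519448
  slot 318 -109.84619333770418 0.08717799171793635 0.06346085604312597 0.006766344587382929
  slot 322 129.72052109162726 0.08315518237965978 0.06610819715797017 0.007229474981964096
  slot 327 -169.4389421768222 0.08562180732083775 0.06641057362373551 0.005931731271964422
s
```

```bash
cat >> h.py <<'E'
C=np.array([.5625,-.0035])
def plan(angs,dz=None,r=.105):
    """rows (tool dx dy dz) from the measured pose through angles (deg) on the circle"""
    s=status.get_state(); p=s["position"][:2]; R=s["ee_rot"][:2,:2]; out=[]
    for i,a in enumerate(angs):
        t=C+r*np.array([np.cos(np.radians(a)),np.sin(np.radians(a))]); d=R.T@(t-p); p=t
        out.append("%.4f %.4f %.4f 0 0"%(d[0],d[1],0 if dz is None else dz[i]))
    a=np.degrees(np.arctan2(*(s["position"][:2]-C)[::-1]))%360
    print("t",s["time_s"],"pos",s["position"],"ang %.1f r %.4f"%(a,np.hypot(*(s["position"][:2]-C))))
    print(";".join(out[:8])); 
    if out[8:]: print(";".join(out[8:]))
E
python3 -c "
from h import *
a=list(np.linspace(191,182,8)[1:])+[180.6]; plan(a,[.003]*5+[.001]*2+[0])
b=[179,177.5]; st=1.4
while st<5: b.append(b[-1]-st); st+=.4
b+=[b[-1]-5]*1; b+=[b[-1]-5]
print(b)
import math
p=C+.105*np.array([math.cos(math.radians(180.6)),math.sin(math.radians(180.6))])
for x in b:
  t=C+.105*np.array([np.cos(np.radians(x)),np.sin(np.radians(x))]);print('%.4f %.4f'%((t-p)[1],(t-p)[0]));p=t
"
```

```text
t 5.9667 pos [ 0.4616 -0.0235  0.2094] ang 191.2 r 0.1029
0.0022 -0.0026 0.0030 0 0;0.0023 -0.0004 0.0030 0 0;0.0023 -0.0003 0.0030 0 0;0.0023 -0.0003 0.0030 0 0;0.0023 -0.0002 0.0030 0 0;0.0023 -0.0002 0.0010 0 0;0.0024 -0.0001 0.0010 0 0;0.0026 -0.0001 0.0000 0 0
[179, 177.5, 176.1, 174.29999999999998, 172.1, 169.5, 166.5, 163.1, 159.29999999999998, 155.1, 150.5, 145.5, 140.5]
0.0029 0.0000
0.0027 0.0001
0.0026 0.0001
0.0033 0.0003
0.0040 0.0005
0.0047 0.0008
0.0054 0.0011
0.0060 0.0016
0.0066 0.0022
0.0071 0.0030
0.0075 0.0039
0.0078 0.0049
0.0073 0.0055
```

jog_arm(series="0.0022 -0.0026 0.003 0 0;0.0023 -0.0004 0.003 0 0;0.0023 -0.0003 0.003 0 0;0.0023 -0.0003 0.003 0 0;0.0023 -0.0002 0.003 0 0;0.0023 -0.0002 0.001 0 0;0.0024 0 0.001 0 0;0.0026 0 0 0 0")

```text
time_s: 6.63
position: [0.4576, -0.0023, 0.1923]
ee_rot: [[0.004, 1.0, -0.0], [1.0, -0.004, 0.0], [0.0, -0.0, -1.0]]
contact_force: [-0.2, 0.7, -1.8]
grip_width: 0.0289
```

```bash
python3 -c "
from h import *
plan([179,177.5])
f=grab_frame('wrist');slots(f,camera_model('wrist'),verb=True)"
```

```text
t 6.6333 pos [ 0.4576 -0.0023  0.1923] ang 179.4 r 0.1049
0.0007 -0.0001 0.0000 0 0;0.0027 0.0001 0.0000 0 0
  slot 5 68.63329272844375 0.08623671486036497 0.06436591456180545 0.007168734076878305
  slot 8 128.89786436565015 0.08497322713825964 0.06385949860594457 0.00708507111475402
  slot 11 8.939862318515376 0.08585865313851032 0.06446179500956535 0.007498622514282546
```

jog_arm(series="0.0022 0 0 0 0;0.0027 0.0001 0 0 0;0.0026 0.0001 0 0 0;0.0033 0.0003 0 0 0;0.004 0.0005 0 0 0;0.0047 0.0008 0 0 0;0.0054 0.0011 0 0 0;0.006 0.0016 0 0 0")

```text
time_s: 7.35
position: [0.4624, 0.0288, 0.1925]
ee_rot: [[0.005, 1.0, 0.0], [1.0, -0.005, -0.0], [-0.0, 0.0, -1.0]]
contact_force: [0.4, -0.6, -1.5]
grip_width: 0.029
```

jog_arm(series="0.0066 0.0022 0 0 0;0.0071 0.003 0 0 0;0.0075 0.0039 0 0 0;0.0078 0.0049 0 0 0;0.0073 0.0055 0 0 0;0.0069 0.0061 0 0 0;0.002 0.0018 0 0 0;0 0 -0.006 0 0")

```text
time_s: 8.02
position: [0.4895, 0.0744, 0.1977]
ee_rot: [[0.003, 1.0, -0.002], [1.0, -0.003, 0.001], [0.001, -0.002, -1.0]]
contact_force: [-0.6, -0.5, -1.6]
grip_width: 0.0291
```

```bash
python3 -c "
from h import *
plan([140])
for n in('wrist','top','wrist'):
  t=status.get_state()['time_s'];c=camera_model(n);f=grab_frame(n);print(n,t);cv2.imwrite('pics/p_%s.png'%n,f[:,:,::-1])
  slots(f,c,verb=True)
  try: p,a=stud(f); print('stud',p,a,np.degrees(np.arctan2(*(onplane(c,*p,.078)[:2]-C)[::-1]))%360)
  except ValueError: pass
"
```

```text
t 8.0167 pos [0.4895 0.0744 0.1977] ang 133.2 r 0.1068
-0.0104 -0.0074 0.0000 0 0
wrist 8.0167
  slot 11 77.49667518259126 0.08512947840410151 0.0642676521391215 0.006974271103792034
stud [325.5644 260.2147] 163 152.54336483203954
top 8.0667
  slot 44 13.879054110841984 0.08523341763897038 0.06847401200766849 0.004970813734843294
  slot 52 -45.349393968322374 0.08737628605200451 0.06679502294935032 0.006130048457871706
  slot 68 -104.04186705694949 0.08663885659439616 0.06552308576345528 0.007829973729656475
  slot 74 -163.25480581995035 0.08351369068399958 0.06570385091068098 0.008493694258887527
stud [412.913   32.0276] 942 315.56161508259027
wrist 8.1167
  slot 9 71.49043413626269 0.0849715442450485 0.06448578269911011 0.007107041456177836
stud [325.5583 259.9448] 163 194.33411006688323
```

```bash
echo '[[8.0167,227.5],[8.0667,225.0],[8.1167,221.5]]' > obs.json
cat > track.py <<'E'
import sys,json
from h import *
from scipy.optimize import least_squares
B,A=.08,43.
def theta(x,t):
    th0,w0,k=x; b=B*k; t=np.minimum(np.asarray(t)-8.0167,np.log(1+w0/A)/b)
    return th0-((w0+A)*(1-np.exp(-b*t))/b-A*t)
def omega(x,t): return max(0,(x[1]+A)*np.exp(-B*x[2]*(t-8.0167))-A)
def fit(o):
    o=np.array(o); return least_squares(lambda x:np.r_[(theta(x,o[:,0])-o[:,1])/.7,(x[2]-1)/.35],[227,60,1.],loss="soft_l1").x
obs=json.load(open("obs.json")); x=fit(obs)
for n in sys.argv[1].split(","):
    if not n: continue
    t=status.get_state()["time_s"]; c=camera_model(n); f=grab_frame(n); a=np.degrees(slots(f,c))
    pr=float(theta(x,t))
    if len(a)==0: print(n,"none"); continue
    e=(a+30-pr+30)%60-30; m=float(np.median(e)); print(n,"t %.3f n %d pred %.1f err %.1f"%(t,len(a),pr%360,m),e)
    if abs(m)<15: obs.append([t,pr+m]); x=fit(obs)
json.dump(obs,open("obs.json","w"))
s=status.get_state(); t0=s["time_s"]; tk=t0+np.arange(1,9)/12
print("fit",x,"omega now %.1f deg/s"%omega(x,t0),"stud now %.1f"%(float(theta(x,t0))%360), "stop at",8.0167+np.log(1+x[1]/A)/(B*x[2]))
ts=theta(x,tk+.015)
print("stud",ts%360)
s2=C+.105*np.array([np.cos(np.radians(theta(x,t0))),np.sin(np.radians(theta(x,t0)))])
print("miss now mm",1e3*(s["position"][:2]-s2), "tip above stud",s["position"][2]-.1045-.078)
dz=np.clip((s["position"][2]-.2075)/8,-.003,.003)
plan(ts if len(sys.argv)<3 else [float(v) for v in sys.argv[2].split(",")],[dz]*8)
E
python3 track.py "" 136,143,152,161,168,172,173,172
```

```text
fit [227.6602  60.4054   0.9992] omega now 59.2 deg/s stud now 218.7 stop at 18.993766796480408
stud [212.9127 208.0763 203.2959 198.571  193.9012 189.2863 184.7257 180.2193]
miss now mm [  9.5812 142.2804] tip above stud 0.016510404391598038
t 8.1667 pos [0.4901 0.0731 0.199 ] ang 133.4 r 0.1054
-0.0037 -0.0031 -0.0011 0 0;-0.0098 -0.0083 -0.0011 0 0;-0.0139 -0.0088 -0.0011 0 0;-0.0151 -0.0065 -0.0011 0 0;-0.0124 -0.0034 -0.0011 0 0;-0.0072 -0.0012 -0.0011 0 0;-0.0018 -0.0002 -0.0011 0 0;0.0018 0.0002 -0.0011 0 0
```

jog_arm(series="-0.0037 -0.0031 -0.001 0 0;-0.0098 -0.0083 -0.001 0 0;-0.0139 -0.0088 -0.001 0 0;-0.0151 -0.0065 -0.001 0 0;-0.0124 -0.0034 -0.001 0 0;-0.0072 -0.0012 -0.001 0 0;-0.0018 -0.0002 -0.001 0 0;0.0018 0.0002 -0.001 0 0")

```text
time_s: 8.83
position: [0.4583, 0.0105, 0.2067]
ee_rot: [[0.007, 1.0, 0.0], [1.0, -0.007, -0.0], [-0.0, 0.0, -1.0]]
contact_force: [-0.2, 0.7, -1.6]
grip_width: 0.0287
```

```bash
python3 track.py wrist
```

```text
wrist t 8.833 n 3 pred 181.0 err 0.6 [0.5855 0.2594 1.4927]
fit [227.6241  59.6342   1.0019] omega now 52.7 deg/s stud now 179.0 stop at 18.870222252994218
stud [173.8141 169.5075 165.2535 161.0516 156.9016 152.8031 148.7557 144.7591]
miss now mm [ 1.0916 13.6663] tip above stud 0.024447697849443645
t 8.8833 pos [0.4586 0.0121 0.2069] ang 171.5 r 0.1051
-0.0043 -0.0005 -0.0001 0 0;0.0078 0.0011 -0.0001 0 0;0.0076 0.0017 -0.0001 0 0;0.0074 0.0022 -0.0001 0 0;0.0071 0.0027 -0.0001 0 0;0.0068 0.0032 -0.0001 0 0;0.0065 0.0036 -0.0001 0 0;0.0061 0.0040 -0.0001 0 0
```

jog_arm(series="0 0 0 0 0;0.0035 0.0006 0 0 0;0.0076 0.0017 0 0 0;0.0074 0.0022 0 0 0;0.0071 0.0027 0 0 0;0.0068 0.0032 0 0 0;0.0065 0.0036 0 0 0;0.0061 0.004 0 0 0")

```text
time_s: 9.55
position: [0.4769, 0.0573, 0.2065]
ee_rot: [[0.004, 1.0, 0.0], [1.0, -0.004, 0.0], [0.0, 0.0, -1.0]]
contact_force: [-0.5, -0.5, -1.0]
grip_width: 0.0292
```

```bash
python3 track.py wrist
```

```text
wrist t 9.550 n 2 pred 145.5 err 0.9 [1.1964 0.5646]
fit [227.5916  59.6865   1.1023] omega now 46.3 deg/s stud now 143.9 stop at 17.887638179543902
stud [139.4147 135.6472 131.9336 128.2734 124.6663 121.1118 117.6095 114.1592]
miss now mm [-0.0259  0.345 ] tip above stud 0.02414667167226714
t 9.6 pos [0.4776 0.0587 0.2066] ang 143.8 r 0.1052
0.0062 0.0051 -0.0001 0 0;0.0051 0.0046 -0.0001 0 0;0.0047 0.0049 -0.0001 0 0;0.0043 0.0051 -0.0001 0 0;0.0039 0.0053 -0.0001 0 0;0.0036 0.0055 -0.0001 0 0;0.0032 0.0056 -0.0001 0 0;0.0028 0.0057 -0.0001 0 0
```

jog_arm(series="0.0062 0.0051 0 0 0;0.0051 0.0046 0 0 0;0.0047 0.0049 0 0 0;0.0043 0.0051 0 0 0;0.0039 0.0053 0 0 0;0.0036 0.0055 0 0 0;0.0032 0.0056 0 0 0;0.0028 0.0057 0 0 0")

```text
time_s: 10.27
position: [0.5191, 0.0902, 0.2065]
ee_rot: [[0.005, 1.0, -0.0], [1.0, -0.005, 0.0], [0.0, -0.0, -1.0]]
contact_force: [0.5, -0.1, -1.0]
grip_width: 0.0292
```

```bash
python3 track.py top
```

```text
top t 10.267 n 4 pred 114.8 err 1.2 [-0.4575  0.4938  1.8408  2.3531]
fit [227.6224  60.3133   1.2283] omega now 39.4 deg/s stud now 113.8 stop at 16.93730069586593
stud [110.0033 106.8126 103.6771 100.5965  97.5701  94.5977  91.6787  88.8128]
miss now mm [-0.0316 -1.8366] tip above stud 0.024038455369169293
t 10.3167 pos [0.52   0.0907 0.2065] ang 114.3 r 0.1033
0.0045 0.0065 -0.0001 0 0;0.0019 0.0055 -0.0001 0 0;0.0015 0.0055 -0.0001 0 0;0.0012 0.0055 -0.0001 0 0;0.0009 0.0055 -0.0001 0 0;0.0006 0.0054 -0.0001 0 0;0.0003 0.0053 -0.0001 0 0;0.0000 0.0053 -0.0001 0 0
```

jog_arm(series="0.0045 0.0065 0 0 0;0.0019 0.0055 0 0 0;0.0015 0.0055 0 0 0;0.0012 0.0055 0 0 0;0.0009 0.0055 0 0 0;0.0006 0.0054 0 0 0;0.0003 0.0053 0 0 0;0 0.0053 0 0 0")

```text
time_s: 10.98
position: [0.5636, 0.1005, 0.2065]
ee_rot: [[0.005, 1.0, -0.0], [1.0, -0.005, -0.0], [-0.0, -0.0, -1.0]]
contact_force: [-0.3, 0.2, -0.8]
grip_width: 0.0291
```

```bash
python3 track.py top; python3 -c "
import cv2
" ; ls pics
```

```text
top t 10.983 n 4 pred 89.3 err 0.6 [-1.0464  0.0183  1.1852  1.7107]
fit [227.6539  60.618    1.2704] omega now 33.3 deg/s stud now 88.2 stop at 16.67090448347066
stud [84.9307 82.2489 79.6199 77.0433 74.5186 72.0454 69.6233 67.2519]
miss now mm [-1.3603 -1.1652] tip above stud 0.023963523475079768
t 11.0333 pos [0.5645 0.1003 0.2065] ang 88.9 r 0.1038
0.0008 0.0073 -0.0001 0 0;-0.0005 0.0049 -0.0001 0 0;-0.0007 0.0048 -0.0001 0 0;-0.0009 0.0046 -0.0001 0 0;-0.0011 0.0045 -0.0001 0 0;-0.0013 0.0043 -0.0001 0 0;-0.0014 0.0042 -0.0001 0 0;-0.0016 0.0040 -0.0001 0 0
crop.png
p_top.png
p_wrist.png
scene0.png
top0.png
w1.png
w2.png
w3.png
```

jog_arm(series="0.0008 0.0073 0 0 0;-0.0005 0.0049 0 0 0;-0.0007 0.0048 0 0 0;-0.0009 0.0046 0 0 0;-0.0011 0.0045 0 0 0;-0.0013 0.0043 0 0 0;-0.0014 0.0042 0 0 0;-0.0016 0.004 0 0 0")

```text
time_s: 11.7
position: [0.602, 0.0935, 0.2065]
ee_rot: [[0.005, 1.0, -0.0], [1.0, -0.005, -0.0], [-0.0, -0.0, -1.0]]
contact_force: [0.1, -0.3, -0.9]
grip_width: 0.0289
```

```bash
python3 - <<'E'
from h import *
f=grab_frame("scene"); cv2.imwrite("pics/s4.png",cv2.resize(f[110:260,180:340],None,fx=4,fy=4,interpolation=2)[:,:,::-1])
E
python3 track.py wrist
```

```text
wrist none
fit [227.6539  60.618    1.2704] omega now 27.5 deg/s stud now 64.9 stop at 16.67090448347066
stud [62.21   59.9978 57.8344 55.7196 53.6527 51.6336 49.6616 47.7366]
miss now mm [-4.843   1.4966] tip above stud 0.02385936455453233
t 11.8 pos [0.6022 0.0931 0.2064] ang 67.6 r 0.1044
-0.0036 0.0092 -0.0001 0 0;-0.0019 0.0036 -0.0001 0 0;-0.0020 0.0034 -0.0001 0 0;-0.0021 0.0033 -0.0001 0 0;-0.0022 0.0031 -0.0001 0 0;-0.0022 0.0030 -0.0001 0 0;-0.0023 0.0028 -0.0001 0 0;-0.0023 0.0027 -0.0001 0 0
```

View pics/s4.png

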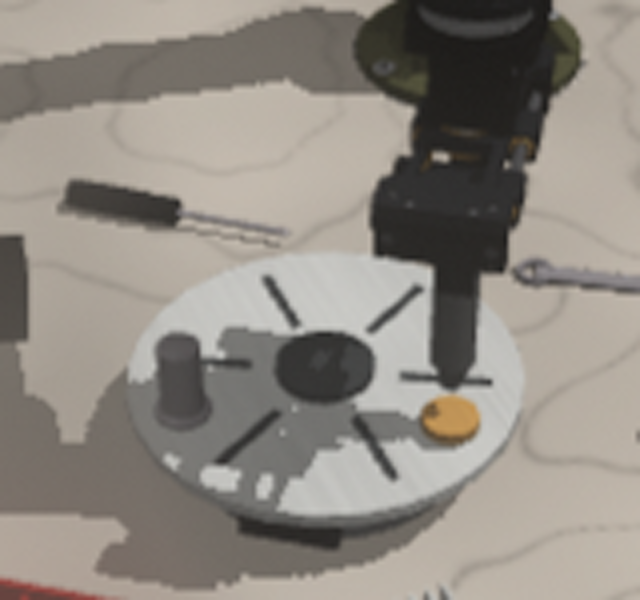

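The scene view shows the tip at (453,385) directly above the brass stud at (451,418), with a clear gap and nothing touching.

jog_arm(series="-0.0036 0.0092 0 0 0;-0.0019 0.0036 0 0 0;-0.002 0.0034 0 0 0;-0.0021 0.0033 0 0 0;-0.0022 0.0031 0 0 0;-0.0022 0.003 0 0 0;-0.0023 0.0028 0 0 0;-0.0023 0.0027 0 0 0")

```text
time_s: 12.47
position: [0.6329, 0.0747, 0.2065]
ee_rot: [[0.005, 1.0, -0.0], [1.0, -0.005, -0.0], [-0.0, -0.0, -1.0]]
contact_force: [0.3, 0.0, -1.4]
grip_width: 0.0288
```

```bash
python3 track.py top
```

```text
top t 12.467 n 2 pred 48.1 err -1.3 [-2.0102 -0.5388]
fit [227.5905  60.2184   1.2287] omega now 23.3 deg/s stud now 45.7 stop at 16.924648054178064
stud [43.4669 41.599  39.7756 37.9964 36.2608 34.5687 32.9196 31.3132]
miss now mm [-2.4242  2.2291] tip above stud 0.023898597154443174
t 12.5167 pos [0.6334 0.0739 0.2064] ang 47.5 r 0.1050
-0.0052 0.0054 -0.0001 0 0;-0.0025 0.0023 -0.0001 0 0;-0.0025 0.0022 -0.0001 0 0;-0.0025 0.0021 -0.0001 0 0;-0.0025 0.0019 -0.0001 0 0;-0.0025 0.0018 -0.0001 0 0;-0.0025 0.0017 -0.0001 0 0;-0.0025 0.0016 -0.0001 0 0
```

jog_arm(series="-0.0052 0.0054 0 0 0;-0.0025 0.0023 0 0 0;-0.0025 0.0022 0 0 0;-0.0025 0.0021 0 0 0;-0.0025 0.0019 0 0 0;-0.0025 0.0018 0 0 0;-0.0025 0.0017 0 0 0;-0.0025 0.0016 0 0 0")

```text
time_s: 13.18
position: [0.6516, 0.052, 0.2065]
ee_rot: [[0.004, 1.0, -0.0], [1.0, -0.004, -0.0], [-0.0, -0.0, -1.0]]
contact_force: [-0.1, 0.5, -0.7]
grip_width: 0.0289
```

```bash
python3 track.py top
```

```text
top none
fit [227.5905  60.2184   1.2287] omega now 18.8 deg/s stud now 30.7 stop at 16.924648054178064
stud [28.8321 27.335  25.8794 24.4648 23.0911 21.7578 20.4646 19.2112]
miss now mm [-0.8388  1.1034] tip above stud 0.02393637419930525
t 13.2333 pos [0.652  0.0511 0.2064] ang 31.4 r 0.1048
-0.0040 0.0025 -0.0001 0 0;-0.0024 0.0013 -0.0001 0 0;-0.0024 0.0012 -0.0001 0 0;-0.0023 0.0011 -0.0001 0 0;-0.0023 0.0010 -0.0001 0 0;-0.0023 0.0009 -0.0001 0 0;-0.0022 0.0009 -0.0001 0 0;-0.0022 0.0008 -0.0001 0 0
```

```bash
python3 - <<'E'
s=open("track.py").read()
s=s.replace('''a=np.degrees(slots(f,c))
    pr=float(theta(x,t))''','''pr=float(theta(x,t)); a=np.degrees(slots(f,c))
    if n=="scene":
        q=proj(c,[*(C+.105*np.array([np.cos(np.radians(pr)),np.sin(np.radians(pr))])),.078]).astype(int)
        p,ar=stud(f,(q[0]-25,q[1]-20,q[0]+25,q[1]+20)); w=onplane(c,*p,.078)[:2]-[.0048,.0013]-C; print("area",ar,"r",np.hypot(*w)); a=np.array([np.degrees(np.arctan2(w[1],w[0]))-30])''')
open("track.py","w").write(s)
E
```

jog_arm(series="-0.004 0.0025 0 0 0;-0.0024 0.0013 0 0 0;-0.0024 0.0012 0 0 0;-0.0023 0.0011 0 0 0;-0.0023 0.001 0 0 0;-0.0023 0.0009 0 0 0;-0.0022 0.0009 0 0 0;-0.0022 0.0008 0 0 0")

```text
time_s: 13.9
position: [0.6612, 0.0318, 0.2065]
ee_rot: [[0.005, 1.0, -0.0], [1.0, -0.005, -0.0], [-0.0, -0.0, -1.0]]
contact_force: [0.2, -0.4, -1.9]
grip_width: 0.0289
```

```bash
python3 track.py scene,wrist
```

```text
area 124 r 0.10447224285004159
scene t 13.900 n 1 pred 19.4 err -0.8 [-0.7709]
wrist t 13.950 n 3 pred 18.0 err -0.1 [-0.0718 -0.8717  0.9182]
fit [227.5421  60.0182   1.2133] omega now 14.6 deg/s stud now 17.3 stop at 17.0176856439245
stud [15.8647 14.7099 13.5934 12.5147 11.4736 10.4697  9.5028  8.5725]
miss now mm [-1.4812  3.6838] tip above stud 0.023974520022367385
t 14.0 pos [0.6613 0.0314 0.2065] ang 19.4 r 0.1048
-0.0062 0.0023 -0.0001 0 0;-0.0020 0.0006 -0.0001 0 0;-0.0020 0.0005 -0.0001 0 0;-0.0019 0.0005 -0.0001 0 0;-0.0019 0.0004 -0.0001 0 0;-0.0018 0.0004 -0.0001 0 0;-0.0017 0.0003 -0.0001 0 0;-0.0017 0.0003 -0.0001 0 0
```

jog_arm(series="-0.006 0.002 0 0 0;-0.002 0.0006 0 0 0;-0.002 0.0005 0 0 0;-0.0019 0.0005 0 0 0;-0.0019 0.0004 0 0 0;-0.0018 0.0004 0 0 0;-0.0017 0.0003 0 0 0;-0.0017 0.0003 0 0 0")

```text
time_s: 14.67
position: [0.666, 0.0129, 0.2065]
ee_rot: [[0.004, 1.0, -0.0], [1.0, -0.004, -0.0], [-0.0, -0.0, -1.0]]
contact_force: [0.2, -1.0, -1.3]
grip_width: 0.0293
```

```bash
python3 track.py scene,wrist
```

```text
area 125 r 0.10450620279821538
scene t 14.667 n 1 pred 8.7 err 0.0 [0.0349]
wrist t 14.717 n 3 pred 8.2 err -0.1 [-0.0686 -0.6805  1.0063]
fit [227.5413  60.0156   1.2132] omega now 10.5 deg/s stud now 7.7 stop at 17.018511151416998
stud [6.647  5.8319 5.0522 4.3076 3.5979 2.9227 2.2819 1.6751]
miss now mm [-0.4653  2.0151] tip above stud 0.02398454309022066
t 14.7667 pos [0.6661 0.0125 0.2065] ang 8.8 r 0.1048
-0.0038 0.0007 -0.0001 0 0;-0.0015 0.0002 -0.0001 0 0;-0.0014 0.0001 -0.0001 0 0;-0.0014 0.0001 -0.0001 0 0;-0.0013 0.0001 -0.0001 0 0;-0.0012 0.0001 -0.0001 0 0;-0.0012 0.0001 -0.0001 0 0;-0.0011 0.0000 -0.0001 0 0
```

jog_arm(series="-0.0038 0.0007 0 0 0;-0.0015 0.0002 0 0 0;-0.0014 0.0001 0 0 0;-0.0014 0.0001 0 0 0;-0.0013 0.0001 0 0 0;-0.0012 0.0001 0 0 0;-0.0012 0.0001 0 0 0;-0.0011 0 0 0 0")

```text
time_s: 15.43
position: [0.6674, 0.0, 0.2065]
ee_rot: [[0.005, 1.0, -0.0], [1.0, -0.005, -0.0], [-0.0, -0.0, -1.0]]
contact_force: [-0.6, -0.0, -1.5]
grip_width: 0.0289
```

```bash
python3 track.py scene,wrist
```

```text
area 122 r 0.10478435069283827
scene t 15.433 n 1 pred 1.8 err 0.1 [0.1195]
wrist t 15.483 n 3 pred 1.5 err -0.0 [-0.0337 -0.5218  1.082 ]
fit [227.5479  60.033    1.2141] omega now 6.6 deg/s stud now 1.1 stop at 17.013821017635294
stud [  0.5003   0.002  359.5367 359.1039 358.7035 358.3353 357.9989 357.694 ]
miss now mm [-0.1007  1.2038] tip above stud 0.023970754174981956
t 15.5333 pos [ 0.6674 -0.0002  0.2065] ang 1.8 r 0.1049
-0.0024 0.0001 -0.0001 0 0;-0.0009 0.0000 -0.0001 0 0;-0.0009 0.0000 -0.0001 0 0;-0.0008 -0.0000 -0.0001 0 0;-0.0007 -0.0000 -0.0001 0 0;-0.0007 -0.0000 -0.0001 0 0;-0.0006 -0.0000 -0.0001 0 0;-0.0006 -0.0000 -0.0001 0 0
```

jog_arm(series="-0.0022 0 0 0 0;-0.0009 0 0 0 0;-0.0009 0 0 0 0;-0.0008 0 0 0 0;-0.0007 0 0 0 0;-0.0007 0 0 0 0;-0.0006 0 0 0 0;-0.0006 0 0 0 0")

```text
time_s: 16.2
position: [0.6673, -0.0073, 0.2065]
ee_rot: [[0.005, 1.0, 0.0], [1.0, -0.005, -0.0], [-0.0, 0.0, -1.0]]
contact_force: [0.1, -0.0, -1.4]
grip_width: 0.0287
```

jog_arm(series="-0.0005 0 0 0 0;-0.0004 0 0 0 0;-0.0003 0 0 0 0;-0.0002 0 0 0 0;0 0 0 0 0;0 0 0 0 0;0 0 0 0 0;0 0 0 0 0")

```text
time_s: 16.87
position: [0.6673, -0.0086, 0.2065]
ee_rot: [[0.004, 1.0, -0.0], [1.0, -0.004, -0.0], [-0.0, -0.0, -1.0]]
contact_force: [-0.4, -0.1, -0.8]
grip_width: 0.0288
```

jog_arm(series="0 0 0 0 0;0 0 0 0 0;0 0 0 0 0;0 0 0 0 0;0 0 0 0 0;0 0 0 0 0;0 0 0 0 0;0 0 0 0 0")

```text
time_s: 17.53
position: [0.6673, -0.0087, 0.2065]
ee_rot: [[0.005, 1.0, -0.0], [1.0, -0.005, -0.0], [-0.0, -0.0, -1.0]]
contact_force: [0.1, -0.1, -1.0]
grip_width: 0.0291
```

```bash
python3 track.py scene,wrist
```

```text
area 123 r 0.1045846918654415
scene t 17.533 n 1 pred 356.3 err 0.9 [0.8692]
wrist t 17.583 n 4 pred 356.7 err 0.5 [-0.0436  1.1066 -0.4358  1.6   ]
fit [227.6567  60.2768   1.2244] omega now 0.0 deg/s stud now 356.9 stop at 16.962277177203934
stud [356.9285 356.9285 356.9285 356.9285 356.9285 356.9285 356.9285 356.9285]
miss now mm [0.003 0.446] tip above stud 0.024024834123609312
t 17.6333 pos [ 0.6674 -0.0087  0.2065] ang 357.2 r 0.1050
-0.0004 -0.0000 -0.0001 0 0;0.0000 0.0000 -0.0001 0 0;0.0000 0.0000 -0.0001 0 0;0.0000 0.0000 -0.0001 0 0;0.0000 0.0000 -0.0001 0 0;0.0000 0.0000 -0.0001 0 0;0.0000 0.0000 -0.0001 0 0;0.0000 0.0000 -0.0001 0 0
```

Confirm rest with one more second, a second measurement and a final look.

jog_arm(series="0 0 0 0 0;0 0 0 0 0;0 0 0 0 0;0 0 0 0 0;0 0 0 0 0;0 0 0 0 0;0 0 0 0 0;0 0 0 0 0")

```text
time_s: 18.3
position: [0.6673, -0.0087, 0.2065]
ee_rot: [[0.005, 1.0, 0.0], [1.0, -0.005, -0.0], [-0.0, 0.0, -1.0]]
contact_force: [-0.7, 0.6, -0.5]
grip_width: 0.0289
```

```bash
python3 track.py scene,wrist | head -4; python3 - <<'E'
from h import *
f=grab_frame("scene"); cv2.imwrite("pics/s5.png",cv2.resize(f[110:260,180:340],None,fx=4,fy=4,interpolation=2)[:,:,::-1])
E
```

```text
area 124 r 0.10474211234655008
scene t 18.300 n 1 pred 356.9 err 0.3 [0.2523]
wrist t 18.350 n 4 pred 357.0 err 0.3 [-0.2977  0.8488 -0.6991  1.3651]
fit [227.6794  60.3284   1.2266] omega now 0.0 deg/s stud now 357.1 stop at 16.951334282311784
```

View pics/s5.png

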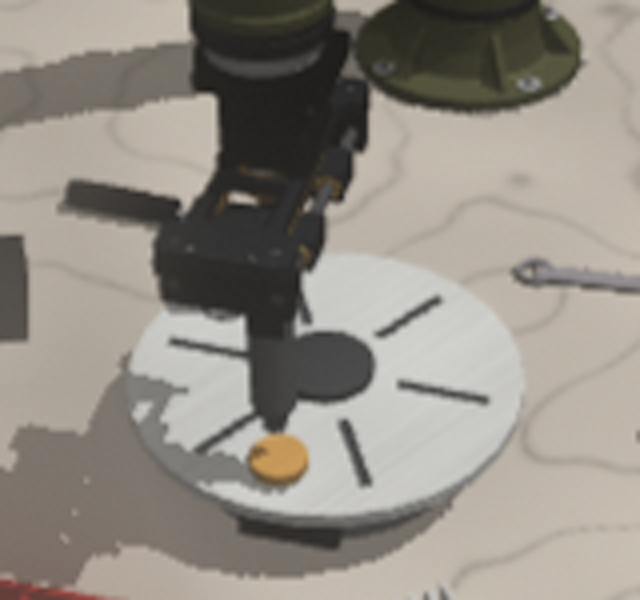

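The scene view shows the tip at (277,430) above the stud at (279,458), with a clear gap. The angle hasn't changed between the two readings.

```bash
python3 -c "
from station import order; print(order.finish_job())"
```

```text
the job is handed in; nothing more can be done
None
```

I lifted the probe from its stand and used it to push the post clockwise to about 60°/s, roughly one turn in six seconds. I then let go and met the stud as it came round. The tip followed it for about 8 s of coasting, until the table stopped at around t = 17 s. I handed the job in at t ≈ 18.5 s with the probe held over the stopped stud; no verdict is given.

**Last checks:**
- **Position:** by my table fit the tip was within about 1 mm sideways of the stud and 24 mm above its head. During the follow the estimated miss stayed within about 6 mm.
- **At rest:** two readings 0.77 s apart, from both the scene and wrist cameras, agreed within about 0.3°.
- **Grip and touch:** the gripper stayed at 29 mm on the probe, the force readings stayed within noise, and the last picture shows a clear gap to the stud.

**Disagreements:**
- The cameras put the table's axis 3–4 mm apart; I used the wrist camera's value.
- A scene stud reading needed a bias correction of about 5 mm.
- Two slot measurements during the follow found no slots because the arm was in the way, so I relied on the coast prediction there.
- I didn't measure the other things on the bench again at the end, but no move came near them.

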